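# Assemble a wreath candle centrepiece

### The arm

A 6-joint arm with a two-finger parallel gripper is mounted at the origin on the work surface. World frame = base frame: x ahead of the robot, y to its left, z up, the work surface at z = 0. Lengths are in m, angles in rad, forces in N, time in s.
With the tool pointing down it reaches from about 0.375 to 0.9 m from the base axis. Payload 3.1 kg.
Tool frame: the origin (TCP) lies midway between the tips of the shut fingers; the grasp point (between the pads) lies 19 mm behind it; z points along the fingers, y is the line along which they close (so a half turn about z gives the same grasp; the last joint's range is limited). The gripper opens to 85 mm and grips with 20 to 120 N. Pads are 22 mm wide; open, the fingers measure 114 mm over their backs; the gripper's body (76 mm by 85 mm) begins 54 mm behind the grasp point. The pads swing forward as they close: fully open they stand 13 mm farther back than shut.
Start: joints at [0.974, 0.527, 1.433, -0, 1.181, -0.178], TCP at [0.254, 0.571, 0.231] pointing down, gripper open.
Joint ranges: [-3.08, 3.08], [-0.75, 2.2], [0.22, 2.44], [-1.43, 4.57], [0, 2.65], [-2.85, 2.85]. Speed limits (rad/s): [2.79, 2.79, 3.14, 3.14, 3.14, 3.14].

### API

Orientations are given as a rotation vector (axis times angle).
In Python, from station import r gives the robot as it stands. Calls block until the motion is done:
- r.goto(position, orientation): joint-space move of the TCP to a pose.
- r.line_to(position, rate=0.15, rot=None): straight line of the TCP; rot=None keeps the orientation; rate is the mean speed in m/s.
- r.move_j(angles): joint-space move.
- r.ungrasp() and r.grasp(effort=None): open the fingers fully, or close them until they stop; effort is the grip in N (None keeps the last).
- r.sleep(seconds).
- r.ik(position, orientation): joint angles nearest the present ones, or None.
- r.grab_frame(name): name is "side" or "top"; returns a dict with "pixels" (400x640x3 uint8, red, green, blue), "mtx" (3x3 intrinsics, pixels), "eye" and "orientation" of the camera in the world. Camera axes: x right, y down, z forward; pixel columns grow to the right and rows downward; lengths in m; the calibration is good to about 2 mm. A picture is of the moment at which its call begins. There is no depth.
A pose or a line that the arm cannot do raises r.Unreachable and nothing moves.
- r.close_job(): hands the job in; it is judged then, once.
Readings, each from a call of its own:
- r.get_time_s(): time.
- r.get_joint_positions(): joint angles.
- r.get_dq(): joint speeds.
- r.get_joint_efforts(): joint torques, N m.
- r.get_position(): TCP position.
- r.get_orientation(): TCP orientation.
- r.get_force(): force on the tool from outside, world axes, zero at the start.
- r.get_ft_torque(): the same for the moment, N m.
- r.get_finger_gap(): opening from 0.0 (shut) to 1.0 (fully open).
- r.get_finger_force(): force on a finger pad.
Only numpy, scipy, OpenCV 4.12 (cv2) and the standard library are available. Lean on these libraries where they do the work, as an engineer would, in place of code of your own. Each camera call takes 0.05 s, during which the arm holds its last target. There are 200 camera calls.

### The job

Put together the table centrepiece on the round wooden board: lay the wide wreath ring flat and centred on the board, then the narrow wreath ring flat and centred on top of it, then stand the steel cup upright on the board down through the middle of both rings, and last stand the candle upright inside the cup. Fetch each piece from wherever it lies, let go of it before taking the next, and leave the tape roll and the twine spool where they are.

Things in the scene. Friction and masses are not known exactly. Their poses are not given: they have to be found in the camera images.
- board: Round wooden board, 190 mm diameter, 12 mm thick, fixed to the table where it lies. Origin: centre of its underside, on the table; z up.
- wide_wreath: Loose, rigid kraft-brown wreath ring lying flat (the plain 320 mm wreath beside the robot is decoration): outer diameter 150 mm, hole 84 mm (ring body 33 mm wide, centre line at radius 58.5 mm), 26 mm high, about 0.16 kg. Straight upright walls; can be pinched across the ring body, one finger in the hole. Origin: centre of the hole, at the level of the underside; z up; yaw means nothing.
- narrow_wreath: Loose, rigid kraft-brown wreath ring lying flat: outer diameter 116 mm, hole 64 mm (ring body 26 mm wide, centre line at radius 45 mm), 24 mm high, about 0.09 kg. Straight upright walls as above. Origin: centre of the hole, at the level of the underside; z up; yaw means nothing.
- cup: Loose plain steel cup standing upright, open at the top: straight cylinder, outer diameter 50 mm, height 92 mm, wall 3 mm (inside diameter 44 mm), floor 4 mm thick, about 0.14 kg. Origin: centre of its underside; z up through the mouth. Standing on the board inside both stacked rings, its rim is 42 mm above the top of the narrow ring.
- candle: Loose cream pillar candle standing upright: cylinder, diameter 32 mm, height 135 mm, with a short black wick (8 mm, look only) on top, about 0.10 kg. Origin: centre of its underside; z up to the wick. Standing in the cup it rises 47 mm above the cup's rim.
- tape: Bystander, not to be moved: loose roll of pale yellowish tape lying flat, diameter 60 mm, height 20 mm. Origin: centre of its underside.
- twine: Bystander, not to be moved: loose wooden spool of brown twine standing upright, diameter 44 mm, height 44 mm. Origin: centre of its underside.
There are look-alikes about, which are no part of the job. Of the things that look like the candle, take the one that is farthest to the robot's left at the start.

How it is judged:
On the way, in this order (a step that is already met when the one before it is completed fails the run):
1. the wide wreath lies flat and centred on the board, let go (horizontal distance between wide_wreath and board below 0.015 m and z of wide_wreath in the frame of board between 0.007 and 0.017 m and angle between wide_wreath's own z axis and vertical below 0.06 rad and contact force between wide_wreath and the fingers below 0.2 N), for 0.2 s.
2. the narrow wreath lies flat and centred on the wide one, let go (horizontal distance between wide_wreath and board below 0.015 m and z of wide_wreath in the frame of board between 0.007 and 0.017 m and angle between each of wide_wreath, narrow_wreath's own z axis and vertical below 0.06 rad and horizontal distance between narrow_wreath and wide_wreath below 0.012 m and z of narrow_wreath in the frame of wide_wreath between 0.021 and 0.031 m and contact force between narrow_wreath and the fingers below 0.2 N), for 0.2 s.
3. the cup stands on the board inside both rings, let go (horizontal distance between wide_wreath and board below 0.015 m and z of wide_wreath in the frame of board between 0.007 and 0.017 m and angle between each of wide_wreath, narrow_wreath's own z axis and vertical below 0.06 rad and horizontal distance between narrow_wreath and wide_wreath below 0.012 m and z of narrow_wreath in the frame of wide_wreath between 0.021 and 0.031 m and horizontal distance between cup and board below 0.025 m and z of cup in the frame of board between 0.007 and 0.017 m and angle between cup's own z axis and vertical below 0.08 rad and horizontal distance between cup and narrow_wreath below 0.012 m and contact force between cup and the fingers below 0.2 N), for 0.2 s.
4. the candle stands in the cup, let go (horizontal distance between wide_wreath and board below 0.015 m and z of wide_wreath in the frame of board between 0.007 and 0.017 m and angle between each of wide_wreath, narrow_wreath's own z axis and vertical below 0.06 rad and horizontal distance between narrow_wreath and wide_wreath below 0.012 m and z of narrow_wreath in the frame of wide_wreath between 0.021 and 0.031 m and horizontal distance between cup and board below 0.025 m and z of cup in the frame of board between 0.007 and 0.017 m and angle between cup's own z axis and vertical below 0.08 rad and horizontal distance between cup and narrow_wreath below 0.012 m and horizontal distance between candle and cup below 0.01 m and z of candle in the frame of cup between -0.001 and 0.009 m and angle between candle's own z axis and vertical below 0.15 rad and contact force between candle and the fingers below 0.2 N), for 0.2 s.
At the end, for the whole second after the job is handed in: Wide ring within 15 mm of board centre, narrow ring within 12 mm of wide ring's, both flat (0.06 rad); cup on the board, within 12 mm of narrow ring's centre, 25 mm of board's, tilt under 0.08; candle on cup floor within 10 mm of its centre, tilt under 0.15; heights within 5 mm; at rest (horizontal distance between wide_wreath and board below 0.015 m and z of wide_wreath in the frame of board between 0.007 and 0.017 m and angle between each of wide_wreath, narrow_wreath's own z axis and vertical below 0.06 rad and horizontal distance between narrow_wreath and wide_wreath below 0.012 m and z of narrow_wreath in the frame of wide_wreath between 0.021 and 0.031 m and horizontal distance between cup and board below 0.025 m and z of cup in the frame of board between 0.007 and 0.017 m and angle between cup's own z axis and vertical below 0.08 rad and horizontal distance between cup and narrow_wreath below 0.012 m and horizontal distance between candle and cup below 0.01 m and z of candle in the frame of cup between -0.001 and 0.009 m and angle between candle's own z axis and vertical below 0.15 rad and linear speed of each of wide_wreath, narrow_wreath, cup, candle below 0.02 m/s); the robot touches nothing.
It fails at once if the tape roll is moved more than 20 mm (distance of tape from where it was at the start of the episode above 0.02 m).
It fails at once if the twine spool is moved more than 20 mm or tipped (distance of twine from where it was at the start of the episode above 0.02 m or angle between twine's own z axis and vertical above 0.5 rad).
It also fails if it takes over 125 s, if anything falls off the work surface, if the arm or the gripper's body presses on something with over 40 N, if the wrist force passes 120 N, or if a joint passes its speed limit or range.

## Working session

There is one attempt and no reset: what is moved stays moved. The work goes in short steps, each a Python script; the robot and the scene stay as the last script left them, time stands still between calls to the robot, and variables do not carry over. Pictures are saved under pics/ and viewed, at most 14 in all, crops included, and the job is handed in when it is done.

```bash
ls; mkdir -p pics; python3 - <<'E'
from station import r
import cv2
for n in ("top","side"):
    f=r.grab_frame(n); cv2.imwrite(f"pics/{n}0.png",f["pixels"][:,:,::-1]); print(n,f["mtx"],f["eye"],f["orientation"])
print(r.get_time_s(),r.get_orientation(),r.get_position())
E
```

```text
pics
top [[382.79645993   0.         320.12323763]
 [  0.         382.79645993 202.32612049]
 [  0.           0.           1.        ]] [ 0.42167824 -0.01397636  0.99639571] [-2.17971066  2.11936966 -0.13552763]
side [[464.02225503   0.         321.54918137]
 [  0.         464.02225503 194.94038191]
 [  0.           0.           1.        ]] [ 0.09708054 -0.6331119   0.53099427] [-2.02777077  0.65414748 -0.35502271]
0.1 [-6.52909293e-01 -3.07222206e+00  2.85439155e-03] [0.2537672  0.57045843 0.23041667]
```

View pics/top0.png

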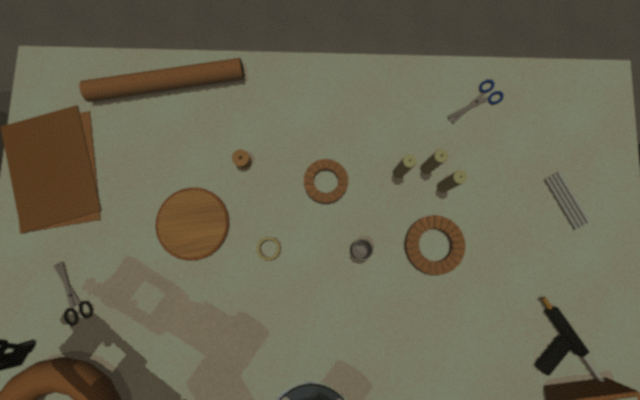

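View pics/side0.png

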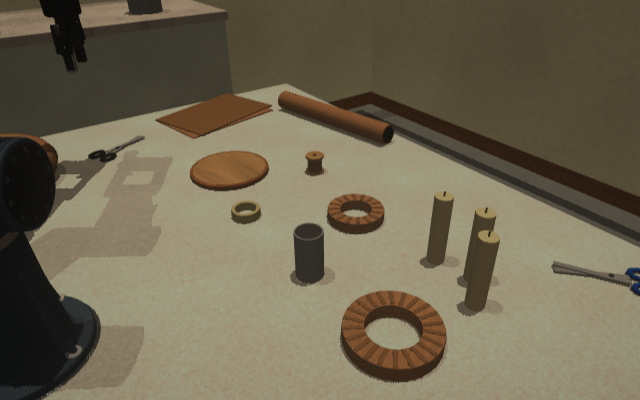

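Top view:
- Board at (192,224), narrow ring at (326,181), wide ring at (435,245), cup at (361,250).
- Bystanders: tape at (269,248), twine at (242,159).
- Three candle-like things have their tops at (408,160), (439,156) and (459,177). The leftmost for the robot (+y is image left) is (408,160), which is about (442,195) in the side view.

Next I measure these and make a crop to confirm the candle.

```bash
cat > h.py <<'E'
import numpy as np, cv2
from station import r
from scipy.spatial.transform import Rotation as R
def grab(n): return r.grab_frame(n)
def ray(f,uv,z):
    d=R.from_rotvec(f["orientation"]).as_matrix()@np.linalg.solve(f["mtx"],[uv[0],uv[1],1]); e=np.array(f["eye"])
    return e+d*(z-e[2])/d[2]
def proj(f,p):
    q=f["mtx"]@(R.from_rotvec(f["orientation"]).as_matrix().T@(np.array(p)-f["eye"])); return q[:2]/q[2]
def blobs(mask,box,minA=20):
    x0,y0,x1,y1=box; m=np.zeros(mask.shape,np.uint8); m[y0:y1,x0:x1]=mask[y0:y1,x0:x1]*255
    cs,_=cv2.findContours(m,cv2.RETR_EXTERNAL,cv2.CHAIN_APPROX_NONE)
    return sorted([c for c in cs if cv2.contourArea(c)>minA],key=cv2.contourArea,reverse=True)
def circ(c):
    (u,v),rad=cv2.minEnclosingCircle(c); M=cv2.moments(c); return np.array([M["m10"]/M["m00"],M["m01"]/M["m00"]]),rad,(u,v)
def brown(f): 
    p=f["pixels"].astype(int); return (p[:,:,0]-p[:,:,2]>32)
E
python3 - <<'E'
from h import *
f=grab("top"); b=brown(f); px=f["pixels"]
for n,box,z in (("board",(145,180,240,268),.006),("narrow",(295,150,358,212),.012),("wide",(395,205,475,285),.013),("tape",(250,230,290,268),.01),("twine",(225,143,258,175),.022)):
    bl=blobs(b,box)
    for c in bl[:1]:
        g,rad,e=circ(c); print(n,g.round(1),round(rad,1),np.round(e,1),ray(f,g,z).round(4),ray(f,e,z).round(4), "r_m",round(rad*(f["eye"][2]-z)/382.8,4))
for uv in ((200,224),(435,219),(360,250),(350,300),(408,160),(400,172),(355,248)): print(uv,px[uv[1],uv[0]])
a=cv2.resize(px[130:270,340:480],None,fx=4,fy=4,interpolation=cv2.INTER_CUBIC)
a=cv2.convertScaleAbs(a,alpha=1.6); cv2.imwrite("pics/crop1.png",a[:,:,::-1])
for uv in ((408,160),(439,156),(459,177)): print(ray(f,uv,.135).round(3))
print(ray(f,(359,250),.092))
E
```

```text
board [191.6 223.4] 37.5 [191.3 223.2] [0.4891 0.3264 0.006 ] [0.4896 0.3272 0.006 ] r_m 0.0971
narrow [325.4 180.3] 22.6 [325.4 180. ] [ 0.6112 -0.0176  0.012 ] [ 0.6121 -0.0177  0.012 ] r_m 0.0581
wide [435.3 244.6] 30.5 [435.5 244.5] [ 0.4521 -0.3023  0.013 ] [ 0.4524 -0.3028  0.013 ] r_m 0.0784
tape [267.9 248. ] 12.1 [267.7 247.7] [0.4315 0.1247 0.01  ] [0.4322 0.1253 0.01  ] r_m 0.0312
twine [240.4 157.5] 10.5 [241.5 158. ] [0.6639 0.2058 0.022 ] [0.6625 0.2029 0.022 ] r_m 0.0268
(200, 224) [116  85  50]
(435, 219) [90 65 37]
(360, 250) [100  94  82]
(350, 300) [119 124 100]
(408, 160) [109 108  73]
(400, 172) [58 52 37]
(355, 248) [91 86 74]
[ 0.64  -0.206  0.135]
[ 0.652 -0.277  0.135]
[ 0.604 -0.322  0.135]
[ 0.43200935 -0.10052817  0.092     ]
```

View pics/crop1.png

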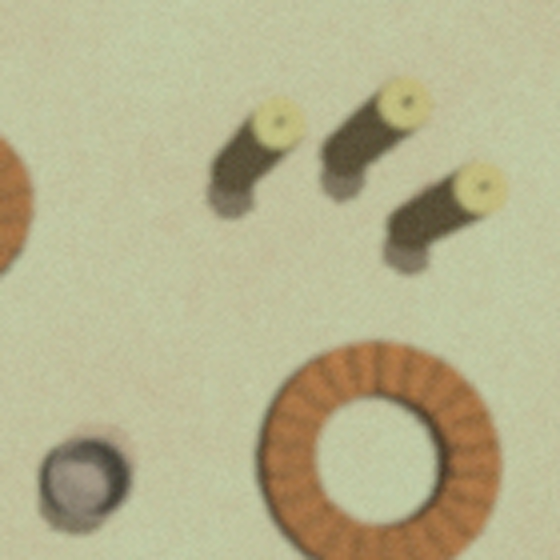

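The crop shows three alike candles at crop tops (278,123), (403,104) and (480,188). The leftmost, at full-image (409,160.5), has the largest y, so it is the one. Cup rim centre is at about (361,250). Now the wide ring.

```bash
cat >> h.py <<'E'
def rot(phi):
    y=np.array([np.cos(phi),np.sin(phi),0]); z=np.array([0,0,-1.]); return R.from_matrix(np.c_[np.cross(y,z),y,z]).as_rotvec()
def P(xy,z): return np.array([xy[0],xy[1],z])
def st(tag):
    p=r.get_position(); print(tag,"t",round(r.get_time_s(),1),p.round(4),"gap",round(r.get_finger_gap(),3),"ff",round(r.get_finger_force(),1),"F",np.round(r.get_force(),1))
def pick(xy,phi,zg,zhi,effort=40):
    r.goto(P(xy,zhi),rot(phi)); r.line_to(P(xy,zg),rate=.12); st("at"); r.grasp(effort); st("gripped"); r.line_to(P(xy,zhi),rate=.15); st("lifted")
def place(xy,phi,zp,zhi,zout):
    r.goto(P(xy,zhi),rot(phi)); r.line_to(P(xy,zp+.03),rate=.15); r.line_to(P(xy,zp),rate=.05); st("down"); r.ungrasp(); r.sleep(.3); st("open"); r.line_to(P(xy,zout),rate=.15)
BOARD=np.array([.4893,.3268])
E
python3 - <<'E'
from h import *
C=np.array([.4522,-.3025]); z=.004
for off in (0,np.pi):
  for c in (C,BOARD):
    a=np.arctan2(c[1],c[0]); g=c-.0585*c/np.linalg.norm(c)
    print(off,r.ik(P(g,z),rot(a+off)).round(2))
E
```

```text
0 [-0.82  0.75  1.93 -0.    0.46 -0.23]
0 [ 0.38  0.77  1.82 -0.    0.55 -0.21]Traceback (most recent call last):
  File "<stdin>", line 6, in <module>
AttributeError: 'NoneType' object has no attribute 'round'
```

```bash
python3 - <<'E'
from h import *
C=np.array([.4522,-.3025])
a=np.arctan2(C[1],C[0]); g=C-.0585*C/np.linalg.norm(C)
pick(g,a,.004,.2)
f=grab("side"); cv2.imwrite("pics/s1.png",f["pixels"][:,:,::-1])
E
```

```text
at t 4.9 [ 0.4039 -0.2703  0.0045] gap 1.0 ff 0.0 F [ 0.2  0.5 -0. ]
gripped t 5.5 [ 0.4034 -0.2698  0.0044] gap 0.362 ff 40.5 F [-1.8  0.   6.3]
lifted t 7.0 [ 0.4031 -0.2695  0.1992] gap 0.36 ff 40.7 F [-0.  -0.1 -2.3]
```

View pics/s1.png

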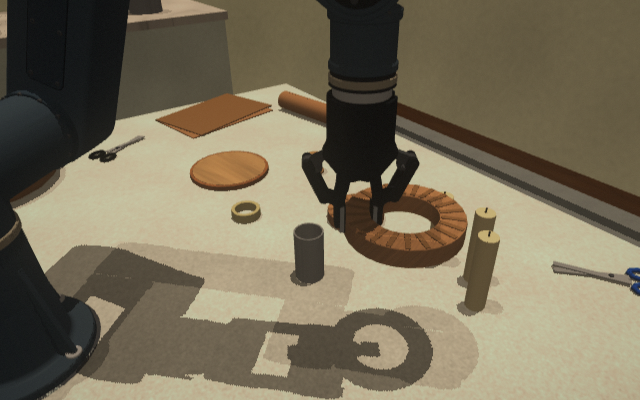

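The wide ring is held level at about (405,225). I place it on the board.

```bash
python3 - <<'E'
from h import *
c=BOARD; a=np.arctan2(c[1],c[0]); g=c-.0585*c/np.linalg.norm(c)
place(g,a,.0175,.2,.2)
r.goto(P((.45,0.05),.25),rot(.1)); st("away")
f=grab("top"); cv2.imwrite("pics/t2.png",cv2.resize(f["pixels"][130:290,120:360],None,fx=3,fy=3,interpolation=cv2.INTER_CUBIC)[:,:,::-1])
E
```

```text
down t 11.0 [0.4407 0.2943 0.0173] gap 0.365 ff 40.6 F [ 0.3  0.2 -1.7]
open t 11.8 [0.4406 0.2943 0.0175] gap 1.006 ff 0.0 F [0.7 0.6 0.3]
away t 14.2 [0.4499 0.0506 0.2496] gap 0.998 ff 0.0 F [-0.2  1.3  0.2]
```

View pics/t2.png

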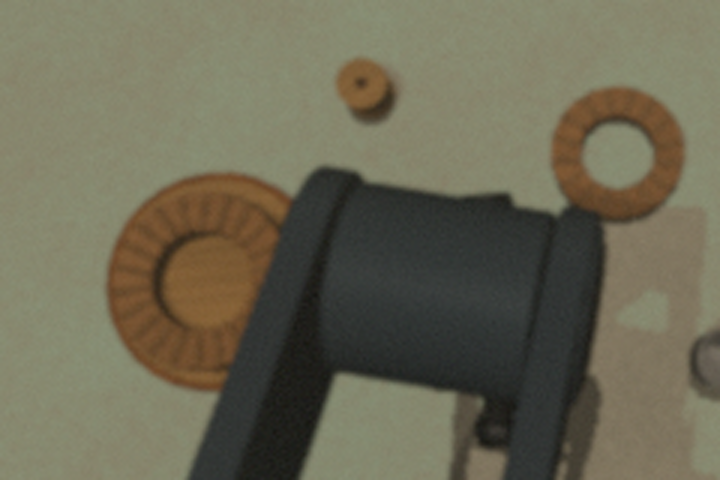

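The wide ring lies on the board and looks roughly centred, but the arm hides part of it. I'll fetch the narrow ring and look again on the way.

```bash
python3 - <<'E'
from h import *
c=np.array([.6116,-.0177]); a=np.arctan2(c[1],c[0]); g=c-.045*c/np.linalg.norm(c)
pick(g,a,.004,.2)
f=grab("top"); px=f["pixels"]; np.save("t3.npy",px)
cr=cv2.convertScaleAbs(cv2.resize(px[170:280,130:250],None,fx=5,fy=5,interpolation=cv2.INTER_CUBIC),alpha=1.8)[:,:,::-1].copy()
for p,z,rad in ((BOARD,.012,.095),(BOARD,.038,.075),(BOARD,.038,.042)):
    for t in np.arange(0,6.3,.3):
        u=(proj(f,[p[0]+rad*np.cos(t),p[1]+rad*np.sin(t),z])-[130,170]+.5)*5-.5; cv2.circle(cr,tuple(int(v) for v in u.round()),1,(255,255,0),-1)
cv2.imwrite("pics/t3.png",cr)
E
```

```text
at t 16.6 [ 0.5671 -0.0165  0.0047] gap 1.005 ff 0.0 F [ 0.3  0.4 -0.1]
gripped t 17.2 [ 0.5664 -0.0163  0.0044] gap 0.308 ff 36.7 F [-2.3  0.1  5.3]
lifted t 18.7 [ 0.5659 -0.0163  0.199 ] gap 0.306 ff 36.8 F [ 0.3  0.4 -0.6]
```

View pics/t3.png

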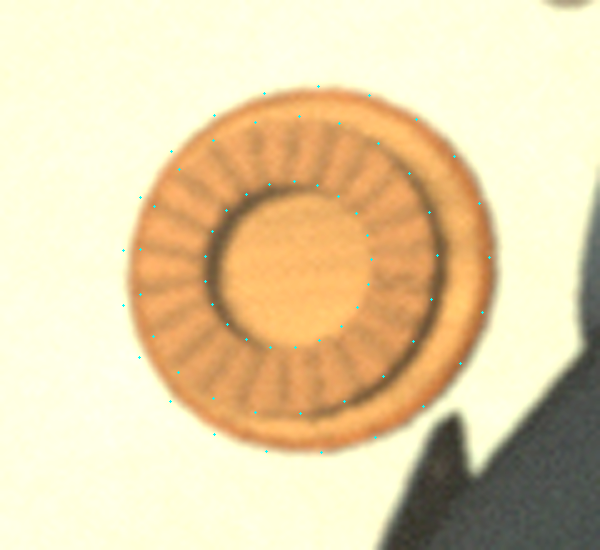

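The wide ring sits within about 3–4 mm of the board centre: the hole spans x 206–371 in the crop and matches the prediction, while the board spans 130–497. Next the narrow ring goes on top of it.

```bash
python3 - <<'E'
from h import *
c=np.array([.489,.326]); a=np.arctan2(c[1],c[0]); g=c-.045*c/np.linalg.norm(c)
place(g,a,.0435,.2,.2)
c=np.array([.432,-.1045]); 
r.goto(P(c,.2),rot(np.arctan2(c[1],c[0])+.0)); st("over cup")
f=grab("top"); px=f["pixels"]
cr=cv2.convertScaleAbs(cv2.resize(px[170:280,130:250],None,fx=5,fy=5,interpolation=cv2.INTER_CUBIC),alpha=1.8)[:,:,::-1].copy()
p=(.489,.326)
for z,rad in ((.062,.058),(.062,.032),(.038,.075)):
    for t in np.arange(0,6.3,.3):
        u=(proj(f,[p[0]+rad*np.cos(t),p[1]+rad*np.sin(t),z])-[130,170]+.5)*5-.5; cv2.circle(cr,tuple(int(v) for v in u.round()),1,(255,255,0),-1)
cv2.imwrite("pics/t4.png",cr)
E
```

```text
down t 21.8 [0.4516 0.3011 0.0433] gap 0.305 ff 36.8 F [-0.  -0.2 -1.3]
open t 22.7 [0.4516 0.301  0.0435] gap 1.003 ff 0.0 F [-0.5 -0.  -0.1]
over cup t 25.4 [ 0.4322 -0.1039  0.1999] gap 0.995 ff 0.0 F [ 0.5 -0.8 -0.6]
```

View pics/t4.png

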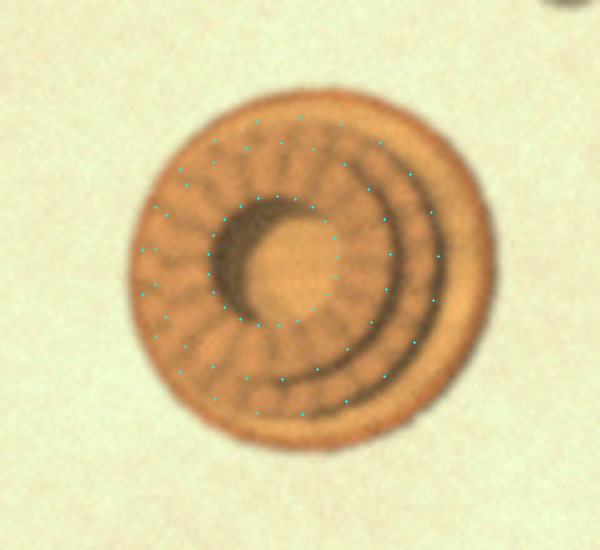

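The narrow ring is well centred: its hole spans crop x 211–338 against 209–338 predicted. Now the cup.

```bash
python3 - <<'E'
from h import *
c=np.array([.432,-.1045]); pick(c,np.arctan2(c[1],c[0]),.062,.2)
b=np.array([.489,.3255]); r.goto(P(b,.22),rot(np.arctan2(b[1],b[0]))); st("above board")
f=grab("side"); px=f["pixels"]
cr=cv2.convertScaleAbs(cv2.resize(px[50:210,150:310],None,fx=3.7,fy=3.7,interpolation=cv2.INTER_CUBIC),alpha=1.8)[:,:,::-1].copy()
z0=r.get_position()[2]-.062
def dots(p,z,rad,col):
    for t in np.arange(0,6.3,.25):
        u=(proj(f,[p[0]+rad*np.cos(t),p[1]+rad*np.sin(t),z])-[150,50])*3.7; cv2.circle(cr,tuple(int(v) for v in u.round()),1,col,-1)
dots(b,z0,.025,(255,255,0)); dots(b,z0+.06,.025,(255,255,0)); dots(b,.062,.032,(0,255,0)); dots(b,.062,.058,(0,255,0))
cv2.imwrite("pics/s5.png",cr)
E
```

```text
at t 27.0 [ 0.4323 -0.1047  0.0624] gap 0.996 ff 0.0 F [-0.7  0.2 -0.3]
gripped t 27.4 [ 0.4326 -0.1048  0.0628] gap 0.586 ff 40.3 F [-0.4 -0.1  4.5]
lifted t 28.4 [ 0.4313 -0.1041  0.1993] gap 0.583 ff 41.5 F [-0.3  0.1 -1.3]
above board t 30.1 [0.4893 0.3244 0.2197] gap 0.582 ff 41.5 F [-0.3  0.5 -1.9]
```

View pics/s5.png

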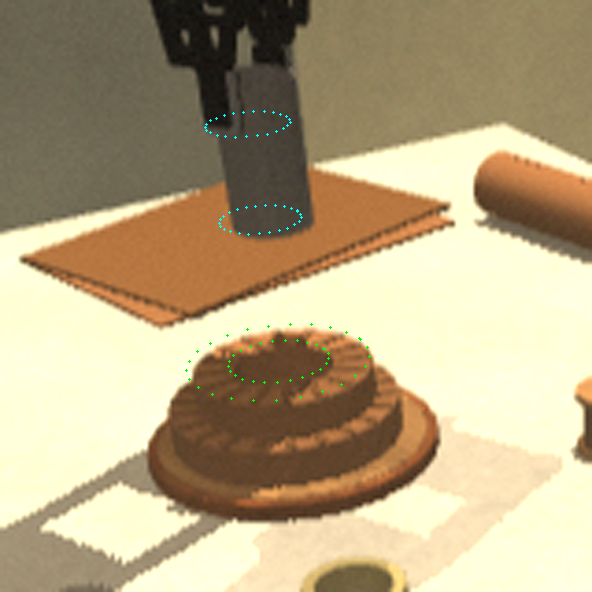

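The cup hangs about 6 crop px to the right of the ring, relative to prediction: cup 271 against 260, ring 284 against 279. I shift it about 4 mm and recheck just above the hole.

```bash
python3 - <<'E'
from h import *
b=np.array([.4864,.327]); r.line_to(P(b,.134),rate=.08); r.sleep(.2); st("hover")
f=grab("side"); px=f["pixels"]
cr=cv2.convertScaleAbs(cv2.resize(px[90:190,180:280],None,fx=5.9,fy=5.9,interpolation=cv2.INTER_CUBIC),alpha=1.8)[:,:,::-1].copy()
cv2.imwrite("pics/s6.png",cr)
E
```

```text
hover t 31.5 [0.4867 0.3271 0.1346] gap 0.584 ff 41.5 F [ 0.5 -0.9 -1.9]
```

View pics/s6.png

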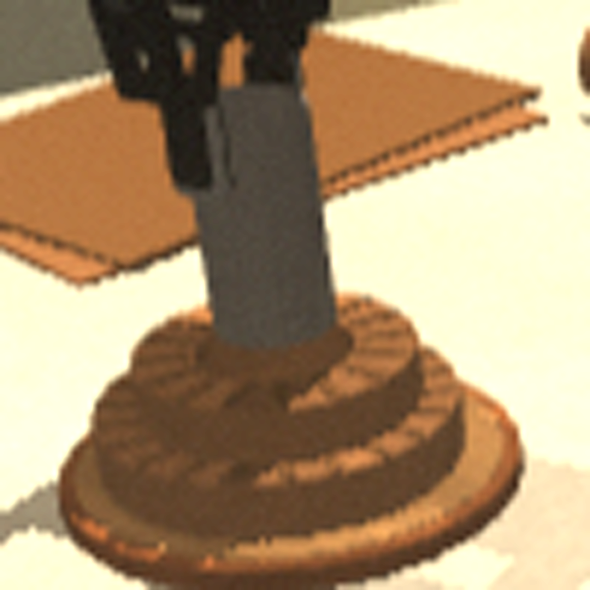

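The cup bottom spans x 212–337 (centre 274.5) and the hole x 197–355 (centre 276), so they are aligned. I lower it with force checks.

```bash
python3 - <<'E'
from h import *
b=np.array([.4868,.327]); ok=True
for z in (.12,.108,.096,.085,.0745):
    r.line_to(P(b,z),rate=.05); F=r.get_force(); 
    if np.abs(F).max()>6: ok=False; st("contact"); break
st("down")
if ok:
    r.ungrasp(); r.sleep(.3); st("open"); r.line_to(P(b,.2),rate=.15)
    # over candle: closing axis along x
    c=np.array([.6385,-.2085])
    for phi in (0,np.pi,.3,-.3): 
        q=r.ik(P(c,.098),rot(phi)); print(phi,q)
    r.goto(P((.5,-.15),.25),rot(0)); st("away")
    for n in ("top","side"):
        f=grab(n); px=f["pixels"]; np.save(n+"7.npy",px)
        x,y=(150,140) if n=="side" else (130,160)
        cv2.imwrite(f"pics/{n}7.png",cv2.convertScaleAbs(cv2.resize(px[y:y+120,x:x+120],None,fx=4,fy=4,interpolation=cv2.INTER_CUBIC),alpha=1.8)[:,:,::-1])
    a=cv2.imread("pics/top7.png"); 
    s=cv2.imread("pics/side7.png"); cv2.imwrite("pics/both7.png",cv2.resize(np.hstack([a,s]),(800,400)))
E
```

```text
down t 33.5 [0.4877 0.3274 0.0747] gap 0.582 ff 41.2 F [0.7 1.6 1.3]
open t 34.3 [0.4868 0.327  0.0745] gap 0.998 ff 0.0 F [-0.1  0.1 -0.2]
0 [-4.81648872e-01  7.45667865e-01  1.41028897e+00 -4.44089210e-16
  9.85635815e-01 -4.81648872e-01]
3.141592653589793 [-0.48164887  0.74566787  1.41028897  0.          0.98563581  2.65994378]
0.3 [-0.48164887  0.74566787  1.41028897  0.          0.98563581 -0.78164887]
-0.3 [-0.48164887  0.74566787  1.41028897  0.          0.98563581 -0.18164887]
away t 37.0 [ 0.5001 -0.1491  0.2498] gap 1.002 ff 0.0 F [-0.8  0.3 -0.6]
```

View pics/both7.png

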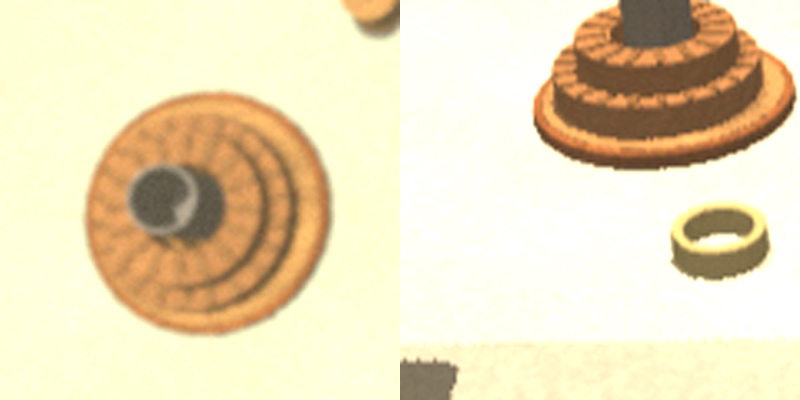

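The cup stands in the stack, rim centre at about (178.5,219.5) in the top view. Now the candle: refine its top centre and the cup rim, grasp with the fingers along x (clear of the neighbours), and hover over the cup.

```bash
python3 - <<'E'
from h import *
f=grab("top"); p=f["pixels"].astype(int)
# cup rim (grey-light, low saturation) centroid by enclosing circle of non-brown pixels within board
m=(p[:,:,0]-p[:,:,2]<22); bl=blobs(m,(165,205,205,236)); g,rad,e=circ(bl[0]); print("cup",g,rad,e)
cup=ray(f,(178.4,219.5),.104); print(cup)
t0=np.load("t3.npy").astype(int)
m=(t0.sum(2)>250)&(t0[:,:,0]-t0[:,:,2]>26); bl=blobs(m,(395,148,420,172),8)
for b in bl[:2]: print("candle",circ(b),cv2.contourArea(b))
c=ray(f,circ(bl[0])[0],.135); print(c)
if abs(c[0]-.6385)<.008 and abs(c[1]+.2085)<.008:
    pick(c[:2],0.,.098,.26,effort=35)
E
```

```text
cup [182.65417642 220.32708821] 13.830333709716797 (182.46551513671875, 220.15516662597656)
[0.49077725 0.32429147 0.104     ]
candle (array([408.85246727, 159.63293051]), 14.731969833374023, (408.6666564941406, 160.5)) 331.0
[ 0.64119476 -0.20798032  0.135     ]
at t 39.3 [ 0.6418 -0.2083  0.099 ] gap 1.004 ff 0.0 F [-0.2  0.8  0.3]
gripped t 39.8 [ 0.641  -0.208   0.0983] gap 0.371 ff 34.5 F [-0.5  0.3  2.1]
lifted t 41.1 [ 0.6405 -0.2076  0.2587] gap 0.365 ff 34.7 F [-0.6 -0.9 -0.8]
```

```bash
python3 - <<'E'
from h import *
b=np.array([.4902,.324]); r.goto(P(b,.26),rot(.3)); r.line_to(P(b,.215),rate=.08); r.sleep(.2); st("hover")
f=grab("side"); px=f["pixels"]
cv2.imwrite("pics/s8.png",cv2.convertScaleAbs(cv2.resize(px[60:160,180:280],None,fx=5.9,fy=5.9,interpolation=cv2.INTER_CUBIC),alpha=1.8)[:,:,::-1])
E
```

```text
hover t 44.0 [0.4906 0.3242 0.2157] gap 0.368 ff 34.7 F [-0.2 -0.3 -1.1]
```

View pics/s8.png

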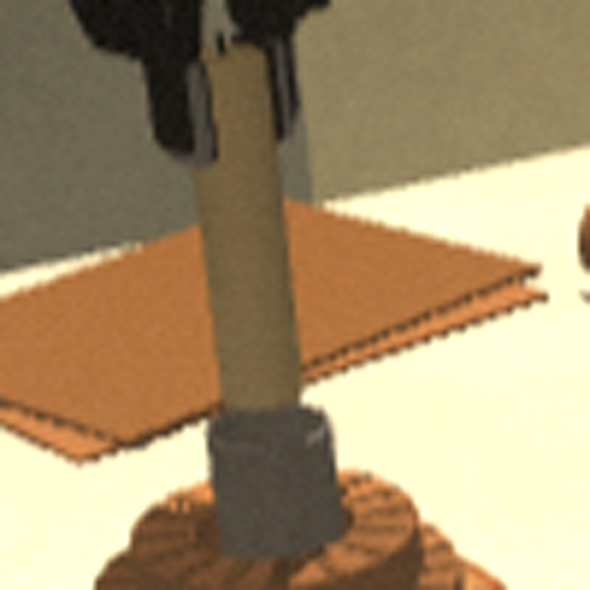

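The candle bottom (centre x≈260) is about 3 mm left of the cup rim centre (x≈270). I shift it and insert with force checks.

```bash
python3 - <<'E'
from h import *
b=np.array([.4928,.323]); r.line_to(P(b,.214),rate=.05); ok=True
for z in (.2,.18,.16,.14,.125,.1155):
    r.line_to(P(b,z),rate=.06); F=r.get_force()
    if np.abs(F).max()>7: ok=False; st("contact"); break
st("down")
if ok:
    r.ungrasp(); r.sleep(.4); st("open"); r.line_to(P(b,.26),rate=.12); r.goto(P((.5,-.1),.28),rot(0)); st("away")
f=grab("side"); px=f["pixels"]
s=px[70:220,150:300]; f=grab("top"); t=f["pixels"][150:270,130:250]
cv2.imwrite("pics/s9.png",cv2.convertScaleAbs(np.hstack([cv2.resize(s,(400,400)),cv2.resize(t,(400,400))]),alpha=1.7)[:,:,::-1])
E
```

```text
down t 46.8 [0.4925 0.3229 0.115 ] gap 0.369 ff 34.6 F [ 0.5  0.7 -0.9]
open t 47.8 [0.4928 0.323  0.1155] gap 1.0 ff 0.0 F [ 0.2 -0.4  0.1]
away t 50.7 [ 0.5002 -0.0992  0.2799] gap 0.999 ff 0.0 F [0.1 0.6 0.1]
```

View pics/s9.png

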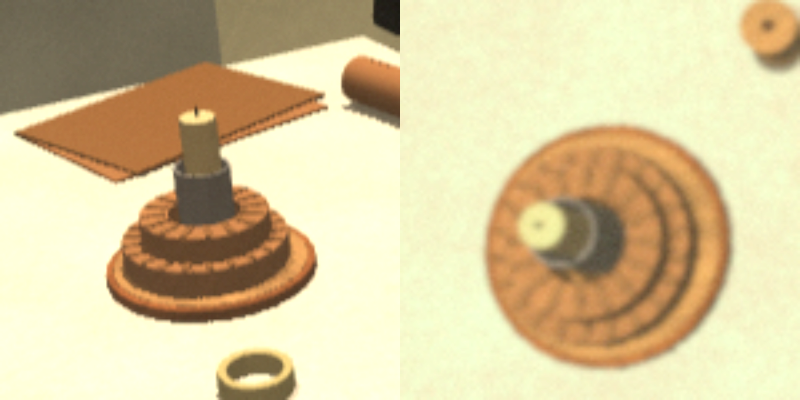

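The candle stands upright in the cup (side crop, about x 200), the cup is in both rings, and the tape and twine are undisturbed. I hand it in.

```bash
python3 -c "
from station import r
print(r.close_job())"
```

```text
the job is handed in; nothing more can be done
None
```

The centrepiece is built and handed in at about 51 s of the 125 s allowed: wide ring, narrow ring, cup and candle are stacked on the board, and the last pictures show the candle upright, the tape and twine unmoved and the arm clear; no verdict came back.

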